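# Pack the thickness gauge kit into its foam

## Robot

A 6-joint arm with a two-finger parallel gripper is mounted at the origin on the work surface. World frame = base frame: x ahead of the robot, y to its left, z up, the work surface at z = 0. Lengths are in m, angles in rad, forces in N, time in s.
With the tool pointing down it reaches from about 0.3 to 0.75 m from the base axis. Payload 8.5 kg.
Tool frame: the origin (TCP) lies between the finger pads; the fingertips stand 19 mm ahead of it and the grasp point (between the pads) is the TCP; z points along the fingers, y is the line along which they close (so a half turn about z gives the same grasp; the last joint's range is limited). The gripper opens to 88 mm and grips with 3 to 60 N. Pads are 18 mm wide; open, the fingers measure 123 mm over their backs; the gripper's body (75 mm by 187 mm) begins 45 mm behind the grasp point.
Start: joints at [1.111, 0.381, 1.297, -0, 1.464, -0.215], TCP at [0.133, 0.534, 0.258] pointing down, gripper open.
Joint ranges: [-3.11, 3.11], [-0.89, 2.33], [0.22, 2.48], [-1.42, 4.56], [0.17, 2.85], [-2.88, 2.88]. Speed limits (rad/s): [2.39, 2.39, 3.14, 3.14, 3.14, 3.14].

## Interface

Orientations are given as a unit quaternion [w, x, y, z].
In Python, from cell import ctrl, vision, solver gives the robot as it stands (ctrl), with the cameras (vision) and the kinematics (solver). Calls block until the motion is done:
- ctrl.move_ptp(position, orientation): joint-space move of the TCP to a pose.
- ctrl.move_l(position, feed=0.15, orientation=None, guard=None): straight line of the TCP; orientation=None keeps the orientation; feed is the mean speed in m/s. With guard (N) it stops when the force on the tool has changed by that much, and returns True; else False.
- ctrl.set_joints(angles): joint-space move.
- ctrl.open_gripper() and ctrl.clamp(strength=None): open the fingers fully, or close them until they stop; strength is the grip in N (None keeps the last).
- ctrl.wait(seconds).
- solver.solve_ik(position, orientation): joint angles nearest the present ones, or None.
- vision.get_image(name): name is "scene" or "top" or "wrist"; returns a dict with "pixels" (420x560x3 uint8, red, green, blue), "vfov" (degrees; the focal length in pixels is half the picture's height over the tangent of half this angle, whatever the lens; pixels are square), "cx", "cy" (the principal point, pixels), "T" (4x4, takes a point from camera to world coordinates). Camera axes: x right, y down, z forward; pixel columns grow to the right and rows downward; lengths in m; the calibration is good to about 2 mm. A picture is of the moment at which its call begins. There is no depth.
A pose or a line that the arm cannot do raises ctrl.Unreachable and nothing moves.
- ctrl.hand_in(): hands the job in; it is judged then, once.
Readings, each from a call of its own:
- ctrl.current_t(): time.
- ctrl.current_q(): joint angles.
- ctrl.current_joint_velocities(): joint speeds.
- ctrl.current_effort(): joint torques, N m.
- ctrl.current_eef_pos(): TCP position.
- ctrl.current_tool_rot(): TCP orientation.
- ctrl.current_force(): force on the tool from outside, world axes, zero at the start.
- ctrl.current_ft_torque(): the same for the moment, N m.
- ctrl.current_width(): finger opening in m.
- ctrl.current_grip_force(): force on a finger pad.
Only numpy, scipy, OpenCV 4.12 (cv2) and the standard library are available. Lean on these libraries where they do the work, as an engineer would, in place of code of your own. Each camera call takes 0.05 s, during which the arm holds its last target. There are 200 camera calls.

## Task

Put the thickness gauge kit away in its open case: take the hand-held gauge out of the sloped dock and the stepped aluminium calibration block off the bench, and press each one down into its own foam cutout, right side up, until it is fully home on the bottom of the cutout. Leave them there, and leave the gel bottle, the vial, the battery and the brown sample strip standing or lying where they are.

Things in the scene. Friction and masses are not known exactly. Their poses are not given: they have to be found in the camera images.
- case: Open black case, fixed. Lower half 210 (x) x 300 (y) x 66 mm high, 5 mm walls; dark grey foam over a lighter grey base, top 58 mm above the bench. The lid half lies folded flat at +x, equally high: the whole covers x -105 to +319 mm. Carrying handle 38 mm out at -x, up to 46 mm high. Origin: centre of the lower half's underside, z up. Gauge cutout at +y, block cutout at -y, long axes along x
- foam_top (a point): point on the foam between the cutouts, axes as the case's. The cutouts' long walls are springy, 2 mm too tight on each side, with a sloped lead-in for the top 9 to 11 mm; the ends have 2.5 mm clearance. A part must go in straight, takes 10 to 22 N to push down, then stays by friction; its weight alone does not take it in. Mid-length, both long walls have finger scoops as deep as the cutout
- gauge_seat (a point): centre of the floor of the gauge's cutout, 26 mm below the foam top; axes as the case's. Cutout 145 mm long along x, its wide part (for the gauge's head) at the +x end. Finger scoops: x from -24 to +24 mm, out to 61 mm either side of the centre line
- block_seat (a point): centre of the floor of the block's cutout, 16 mm below the foam top; axes as the case's. Cutout 105 mm long along x; the block may go in either way round. Finger scoops: x from -26 to +26 mm, out to 51 mm either side of the centre line
- dock: White sloped dock, fixed, base 140 (x) x 90 (y) mm. Its cradle rises at 35 degrees towards +x: the gauge leans back in it, screen up and facing -x. The back plate is 48 mm wide, narrower than the gauge; a ledge at the lower end and two cheeks (31 to 36 mm off the centre line) hold the gauge's lowest 25 mm, 14 mm up its sides; the rest of its sides is free. Origin: centre of the underside, z up
- gauge: Hand-held thickness gauge, grey plastic, 140 mm long (x), 34 mm thick (z), 0.3 kg. Handle 58 mm wide, x -70 to +34 mm; wider head 72 mm wide, x +34 to +70 mm; screen and keys on the +z face. Origin: centre of the back face. It starts in the dock, origin 56 mm above the dock's, x axis 35 degrees above level. Grip it across the 58 mm. Home, it stands 8 mm out of the foam
- block: Stepped calibration block, bare aluminium, 100 mm long (x), 38 mm wide (y), about 0.3 kg: four steps, each 25 mm long, 18, 26, 34 and 42 mm high from the -x end to the +x end. Origin: centre of the flat underside, z up. It lies on the bench. Home, its lowest step stands 2 mm out of the foam and its highest 26 mm
- couplant: white squeeze bottle of gel, grey cap, 44 mm across, 150 mm tall, standing between the case and the dock or block; origin: centre of its underside. A bystander
- vial: small glass vial with a white cap, 28 mm across, 62 mm tall, standing near the dock; origin: centre of its underside. A bystander
- battery: dark block battery, 26 x 17 x 48 mm, standing beside the block's tall end; origin: centre of its underside. A bystander
- sample: brown fibre-board sample strip, 130 x 45 x 7 mm, lying flat on the bench; origin: centre of its underside, x along its length. A bystander

How it is judged:
By the outcome, as a careful person would: the job done as asked, in the order asked, and still so for the second after the job is handed in, with the robot touching nothing.
It also fails if it takes over 66 s, if anything falls off the work surface, if the arm or the gripper's body presses on something with over 40 N, if the wrist force passes 120 N, or if a joint passes its speed limit or range.

## Working session

There is one attempt and no reset: what is moved stays moved. The work goes in short steps, each a Python script; the robot and the scene stay as the last script left them, time stands still between calls to the robot, and variables do not carry over. Pictures are saved under pics/ and viewed, at most 10 in all, crops included, and the job is handed in when it is done.

```bash
mkdir -p pics; ls; python3 - <<'E'
from cell import ctrl, vision, solver
import cv2,numpy as np
for n in("scene","top","wrist"):
    d=vision.get_image(n); cv2.imwrite(f"pics/{n}0.png",d["pixels"][:,:,::-1]); print(n,d["vfov"],d["cx"],d["cy"],d["T"].round(4).tolist())
print(ctrl.current_t())
E
```

```text
cell.py
pics
scene 52.358510215019265 276.06628235984056 208.52107409095845 [[0.2739, 0.6339, -0.7233, 1.2218], [0.9617, -0.1893, 0.1982, -0.2672], [-0.0113, -0.7499, -0.6615, 0.7282], [0.0, 0.0, 0.0, 1.0]]
top 48.28368492288864 278.8968840749745 207.11213120779712 [[-0.0115, -0.9883, 0.1523, 0.3485], [-0.9999, 0.0116, -0.0007, -0.0714], [-0.001, -0.1523, -0.9883, 1.2223], [0.0, 0.0, 0.0, 1.0]]
wrist 65.31918129643286 279.1528971567571 207.1178273763232 [[0.2421, 0.9255, 0.2912, 0.0575], [0.9703, -0.2304, -0.0743, 0.5521], [-0.0017, 0.3005, -0.9538, 0.3843], [0.0, 0.0, 0.0, 1.0]]
0.15
```

View pics/top0.png

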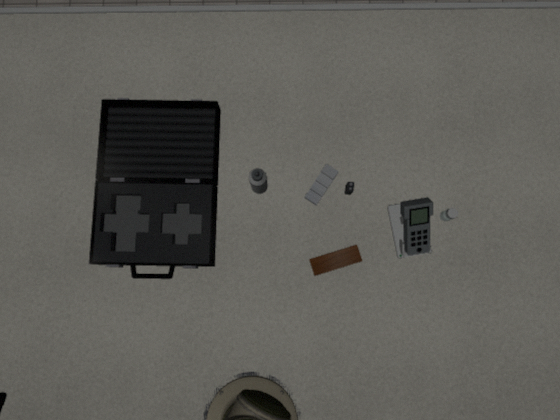

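View pics/scene0.png

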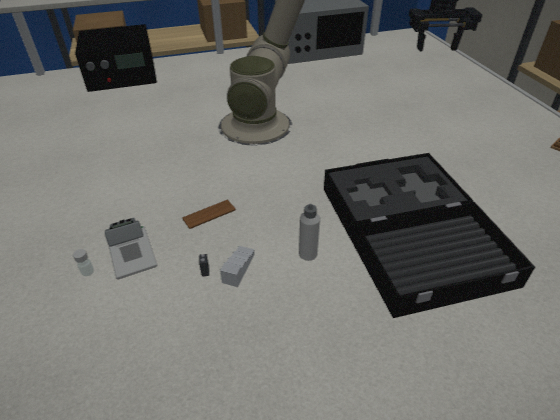

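```bash
cat > h.py <<'E'
from cell import ctrl, vision, solver
import cv2,numpy as np
from scipy.spatial.transform import Rotation as R
def ray(d,uv,z):
    """pixels onto plane(s) of height z"""
    uv=np.atleast_2d(np.asarray(uv,float)); f=210/np.tan(np.radians(d["vfov"]/2)); T=d["T"]
    c=np.c_[(uv[:,0]-d["cx"])/f,(uv[:,1]-d["cy"])/f,np.ones(len(uv))]@T[:3,:3].T
    return T[:3,3]+c*((z-T[2,3])/c[:,2])[:,None]
def quat(yaw,tilt=0):
    """tool z down, tool y across object's y; tilt: tool leans with a part pitched up by tilt; yaw of part x axis"""
    r=R.from_euler("ZY",[yaw,-tilt])*R.from_matrix(np.diag([1,-1,-1.]))
    return r.as_quat()[[3,0,1,2]]
def snap(n,name="wrist"):
    d=vision.get_image(name); cv2.imwrite(f"pics/{n}.png",d["pixels"][:,:,::-1]); np.save(f"pics/{n}.npy",d,allow_pickle=True); return d
def load(n): return np.load(f"pics/{n}.npy",allow_pickle=True).item()
E
python3 - <<'E'
from h import *
d=snap("top1","top")
for n,p,z in [("gauge",(417,227),.07),("block",(321,184),.015),("gc",(127,222),.058),("bc",(182,223),.058),("bottle",(258,187),0.02),("vial",(448,214),.05),("batt",(349,187),.04),("case TL lower half",(97,182),.066),("TR",(216,182),.066),("BL",(91,264),.066),("BR",(214,265),.066),("samp",(336,260),0)]: print(n,ray(d,p,z)[0].round(3))
T=load("top1"); w=vision.get_image("wrist")["T"]
q=ctrl.current_tool_rot(); print(q,R.from_quat(np.r_[q[1:],q[0]]).as_matrix().round(3).tolist())
E
```

```text
gauge [ 0.472 -0.413  0.07 ]
block [ 0.595 -0.184  0.015]
gc [0.495 0.308 0.058]
bc [0.491 0.171 0.058]
bottle [ 0.588 -0.018  0.02 ]
vial [ 0.507 -0.499  0.05 ]
batt [ 0.581 -0.253  0.04 ]
case TL lower half [0.596 0.385 0.066]
TR [0.593 0.085 0.066]
BL [0.391 0.39  0.066]
BR [0.385 0.088 0.066]
samp [ 0.396 -0.219  0.   ]
[-1.21947312e-04  1.22102020e-01  9.92517500e-01 -3.07821672e-04] [[-0.97, 0.242, -0.0], [0.242, 0.97, -0.001], [0.0, -0.001, -1.0]]
```

```bash
sed -i 's/np.diag(\[1,-1,-1.\])/np.diag([-1,1,-1.])/' h.py; python3 - <<'E'
from h import *
ctrl.move_ptp([.45,.24,.26],quat(0)); ctrl.wait(.2); snap("case")
print(ctrl.current_t(),ctrl.current_q().round(2) if hasattr(ctrl.current_q(),'round') else ctrl.current_q())
ctrl.move_ptp([.55,-.19,.25],quat(0)); ctrl.wait(.2); snap("block")
ctrl.move_ptp([.42,-.41,.28],quat(0)); ctrl.wait(.2); snap("gauge")
print(ctrl.current_t(),ctrl.current_q())
t=np.radians(35); 
for z in(.1,.13,.2): print(solver.solve_ik([.47,-.41,z],quat(0.05,t)))
E
```

```text
2.0917 [ 0.26  0.31  1.4   0.    1.43 -1.31]
5.225 [-9.73113007e-01  4.32863681e-01  1.14831397e+00  6.74218711e-05
  1.56057775e+00 -2.54547123e+00]
None
None
None
```

View pics/case.png

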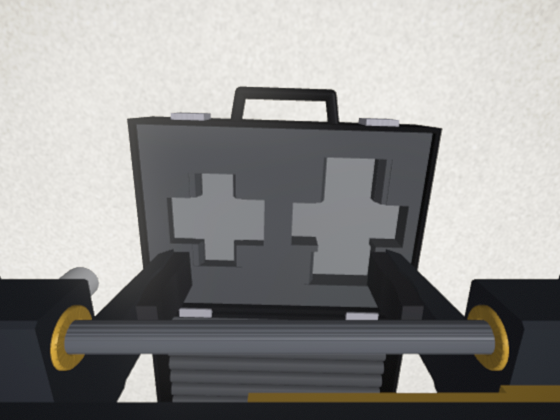

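View pics/block.png

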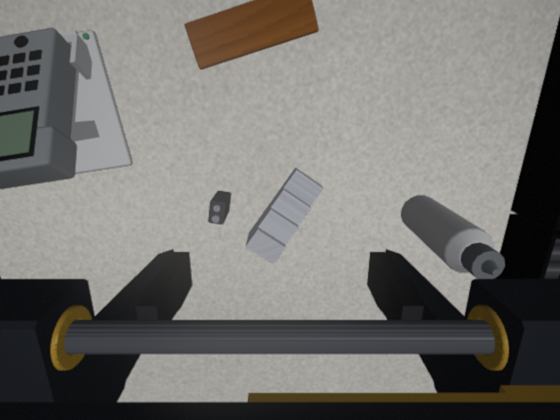

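View pics/gauge.png

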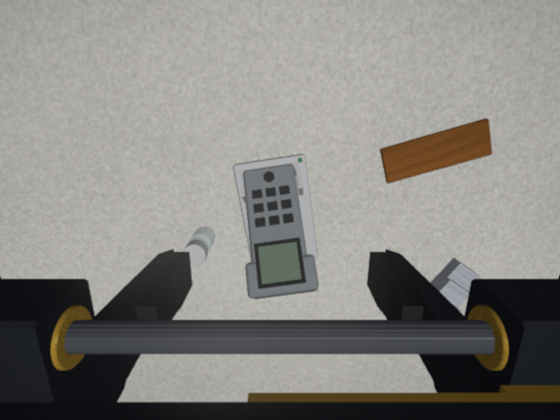

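```bash
sed -i 's/def quat(yaw,tilt=0):/def quat(yaw,tilt=0,flip=0):/; s/np.diag(\[-1,1,-1.\])/np.diag([1,-1,-1.] if flip else [-1,1,-1.])/' h.py; python3 - <<'E'
from h import *
def shw(p,y,t,f):
    s=solver.solve_ik(p,quat(y,np.radians(t),f)); print(p,y,t,f,None if s is None else np.round(s,2))
for f in(0,1):
  for t in(10,20,30,35): shw([.47,-.41,.12],.1,t,f)
  shw([.49,.31,.08],0,0,f); shw([.59,-.18,.05],-.5,0,f); shw([.59,-.18,.05],2.6,0,f); shw([.49,.17,.08],0,0,f)
# image refinement: gradients on case picture
d=load("case"); g=cv2.cvtColor(d["pixels"],cv2.COLOR_RGB2GRAY)
for v in(150,180,190,215,250,270,300): print("row",v,[(i,int(x)) for i,x in enumerate(g[v,125:445],125) if abs(int(g[v,i+1])-int(g[v,i-1]))>14])
for u in(180,205,218,230,255,300,320,350,370,390): print("col",u,[(i,int(g[i,u])) for i in range(120,318) if abs(int(g[i+1,u])-int(g[i-1,u]))>14])
E
```

```text
[0.47, -0.41, 0.12] 0.1 10 0 [-0.96  0.59  1.37  0.17  1.1  -2.71]
[0.47, -0.41, 0.12] 0.1 20 0 [-1.02  0.57  1.45  0.38  1.   -2.88]
[0.47, -0.41, 0.12] 0.1 30 0 None
[0.47, -0.41, 0.12] 0.1 35 0 None
[0.49, 0.31, 0.08] 0 0 0 [ 0.36  0.61  1.46 -0.    1.07 -1.21]
[0.59, -0.18, 0.05] -0.5 0 0 [-0.49  0.7   1.37 -0.    1.07 -1.56]
[0.59, -0.18, 0.05] 2.6 0 0 [-0.49  0.7   1.37 -0.    1.07  1.62]
[0.49, 0.17, 0.08] 0 0 0 [ 0.11  0.53  1.63 -0.    0.98 -1.47]
[0.47, -0.41, 0.12] 0.1 10 1 [-0.96  0.59  1.37  0.17  1.1   0.44]
[0.47, -0.41, 0.12] 0.1 20 1 [-1.02  0.57  1.45  0.38  1.    0.26]
[0.47, -0.41, 0.12] 0.1 30 1 [-1.09  0.56  1.53  0.61  0.93  0.04]
[0.47, -0.41, 0.12] 0.1 35 1 [-1.12  0.56  1.57  0.74  0.92 -0.08]
[0.49, 0.31, 0.08] 0 0 1 [ 0.36  0.61  1.46 -0.    1.07  1.93]
[0.59, -0.18, 0.05] -0.5 0 1 [-0.49  0.7   1.37 -0.    1.07  1.58]
[0.59, -0.18, 0.05] 2.6 0 1 [-0.49  0.7   1.37 -0.    1.07 -1.52]
[0.49, 0.17, 0.08] 0 0 1 [ 0.11  0.53  1.63 -0.    0.98  1.68]
row 150 [(129, 214), (130, 143), (131, 76), (138, 73), (139, 90), (429, 68), (430, 20), (433, 18), (436, 20), (4
[... 3498 characters left out ...]
, (306, 66), (307, 33), (310, 22), (311, 39), (312, 90), (313, 144), (314, 169)]
col 370 [(120, 170), (124, 158), (125, 109), (126, 38), (130, 33), (131, 62), (132, 83), (157, 83), (158, 103), (159, 129), (196, 108), (198, 106), (199, 127), (236, 136), (237, 121), (238, 82), (239, 52), (244, 46), (245, 64), (246, 86), (249, 90), (250, 73), (251, 63), (290, 38), (291, 57), (292, 69), (306, 75), (307, 54), (308, 24), (311, 25), (312, 63), (313, 120), (314, 160)]
col 390 [(120, 175), (124, 178), (125, 154), (126, 85), (127, 29), (130, 26), (131, 48), (132, 74), (204, 82), (205, 108), (206, 136), (237, 136), (238, 113), (239, 56), (246, 49), (247, 64), (248, 82), (249, 79), (250, 63), (251, 36)]
```

```bash
python3 - <<'E'
from h import *
d=load("case")
def P(n,uv,z): 
    r=ray(d,uv,z); print(n,(r[:,:2]*1000).round(1).tolist()); return r
L=P("Louter",[(130,150),(133.5,180),(134.8,190),(137.2,215),(140.7,250)],.066)
Rr=P("Router",[(437.8,150),(432.7,180),(430.8,190),(426.4,215),(420.3,250),(416.9,270)],.066)
B=P("rear inner",[(180,125.5),(218,126.3),(255,127.5),(300,128.7),(350,130),(390,131.3)],.066)
F=P("front foam",[(205,303),(218,303),(255,304),(300,305),(320,305.5),(350,306)],.058)
P("L foam",[(138.7,150),(141.7,180),(142.8,190),(145.2,215)],.058);P("R foam",[(429.5,150),(424.5,180),(423,190),(418.8,215)],.058)
P("gauge x near/far top",[(350,158),(350,285.5)],.058);P("gauge far floor",[(350,274.3),(320,273.5)],.032)
P("gauge y scoop",[(292,215),(407.5,215)],.058);P("gauge y scoop floor",[(397.8,215)],.032)
P("block x top",[(218,173.3),(218,266),(205,173),(205,265.5),(230,174),(230,267)],.058);P("blk floor",[(218,259.8),(205,259.2),(230,260)],.042)
P("block y scoop",[(167.5,215),(264.5,215)],.058)
c=np.hstack([cv2.resize(load("gauge")["pixels"][140:310,215:345],None,fx=3,fy=3),cv2.resize(load("block")["pixels"][150:280,195:335],None,fx=2.8,fy=3.923)])
print(c.shape); cv2.imwrite("pics/crop.png",c[:,:,::-1])
E
```

```text
Louter [[414.7, 94.7], [444.5, 94.2], [454.9, 94.1], [481.6, 93.1], [521.2, 91.8]]
Router [[414.2, 394.5], [444.1, 393.8], [454.4, 393.4], [481.1, 392.6], [520.7, 391.4], [544.7, 390.9]]
rear inner [[391.4, 145.5], [392.1, 181.7], [393.2, 217.0], [394.2, 260.0], [395.4, 307.8], [396.5, 346.2]]
front foam [[592.1, 154.3], [592.1, 169.3], [593.4, 212.2], [594.6, 264.5], [595.2, 287.8], [595.8, 322.8]]
L foam [[415.7, 99.8], [446.3, 99.0], [456.9, 98.8], [484.3, 98.0]]
R foam [[415.3, 390.1], [445.9, 389.2], [456.5, 389.1], [483.9, 388.3]]
gauge x near/far top [[423.4, 311.3], [568.8, 321.0]]
gauge far floor [[569.0, 326.3], [567.9, 289.8]]
gauge y scoop [[484.1, 253.8], [483.9, 376.3]]
gauge y scoop floor [[492.8, 376.0]]
block x top [[439.2, 177.7], [544.4, 172.0], [439.0, 164.5], [543.8, 157.5], [440.0, 189.9], [545.6, 185.3]]
blk floor [[544.7, 169.1], [544.0, 154.0], [545.0, 183.0]]
block y scoop [[484.3, 121.6], [484.1, 224.6]]
(510, 782, 3)
```

View pics/crop.png

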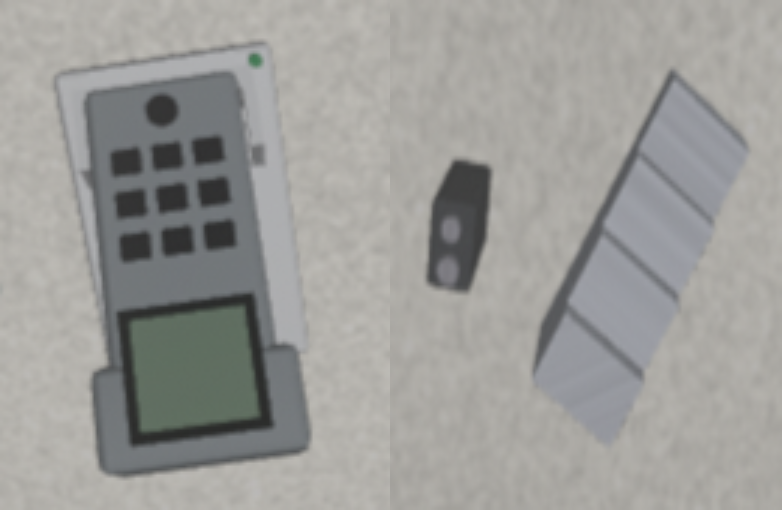

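```bash
python3 - <<'E'
from h import *
d=load("gauge"); s=np.radians(35)
def dec(c,o,f): return np.array(c,float)/f+o
g=[(86,92),(239,72),(103,476),(311,450)]
lo=ray(d,dec(g[:2],(215,140),3)-.33,.0437)*1000; hi=ray(d,dec(g[2:],(215,140),3)-.33,.124)*1000
print(lo.round(1).tolist(),hi.round(1).tolist())
wl,wh=np.diff(lo,axis=0)[0],np.diff(hi,axis=0)[0]; print("widths",np.linalg.norm(wl),np.linalg.norm(wh))
ax=hi.mean(0)-lo.mean(0); print("len",np.linalg.norm(ax),"yaw axis",np.arctan2(ax[1],ax[0]),"yaw w",np.arctan2(-wl[0],wl[1]),np.arctan2(-wh[0],wh[1]),"face centre",(hi.mean(0)+lo.mean(0))/2)
d=load("block"); o=(195,150); f=(2.8,3.923)
T=ray(d,dec([(570,308),(642,376),(610,443),(534,378)],o,f)-.33,.042)*1000
L=ray(d,dec([(672,72),(748,148),(712,220),(640,155)],o,f)-.33,.018)*1000
print(T.round(1).tolist(),L.round(1).tolist())
for Q in(T,L): print([np.linalg.norm(Q[i]-Q[i-1]).round(1) for i in range(4)])
a=T[2:].mean(0)-L[:2].mean(0); print("len",np.hypot(*a[:2]),"yaw",np.arctan2(a[1],a[0]),"ctr",(T[2:].mean(0)+L[:2].mean(0))/2)
d=load("gauge");v=ray(d,[(200,247)],.05)[0];print("vial",v)
d=load("block");print("batt",ray(d,[(215.3,211)],.048))
E
```

```text
[[414.0, -449.7, 43.7], [406.4, -392.6, 43.7]] [[527.0, -439.2, 124.0], [517.0, -370.7, 124.0]]
widths 57.666590414058525 69.19108013051502
len 138.59847780477708 yaw axis 0.14408332016306244 yaw w 0.1332487593295204 0.14454794867922435 face centre [ 466.08680106 -413.03288884   83.85      ]
[[601.7, -59.2, 42.0], [622.3, -28.3, 42.0], [643.4, -38.4, 42.0], [623.0, -71.2, 42.0]] [[539.6, -17.5, 18.0], [561.7, 16.3, 18.0], [583.4, 5.2, 18.0], [563.8, -26.9, 18.0]]
[np.float64(24.4), np.float64(37.2), np.float64(23.4), np.float64(38.6)]
[np.float64(25.9), np.float64(40.3), np.float64(24.4), np.float64(37.6)]
len 98.78903165349087 yaw -0.5811566090555697 ctr [591.93798181 -27.6934077   30.        ]
vial [ 0.50516137 -0.50336206  0.05      ]
batt [[ 0.58030726 -0.25717061  0.048     ]]
```

```bash
python3 - <<'E'
from h import *
d=load("block"); o=(195,150); f=(2.8,3.923)
def dec(c): return (np.array(c,float)-(390,0))/f+o-.33
T=ray(d,dec([(570,308),(642,376),(610,443),(534,378)]),.042)*1000
L=ray(d,dec([(672,72),(748,148),(712,220),(640,155)]),.018)*1000
for Q in(T,L): print([np.linalg.norm(Q[i]-Q[i-1]).round(1) for i in range(4)])
a=T[2:].mean(0)-L[:2].mean(0); print("len",np.hypot(*a[:2]),"yaw",np.arctan2(a[1],a[0]),"ctr",(T[2:].mean(0)+L[:2].mean(0))/2)
yaw=.142; s=np.radians(35); n=np.array([-np.sin(s)*np.cos(yaw),-np.sin(s)*np.sin(yaw),np.cos(s)])
c=np.array([.4661,-.4130,.08385])-.001*n; q=quat(yaw,s,1)
ctrl.move_ptp(c+.08*n,q); ctrl.move_l(c,.12); 
p=np.array(ctrl.current_eef_pos()); print("at",p-c,ctrl.current_force())
ctrl.clamp(45); print("w",ctrl.current_width(),ctrl.current_grip_force(),ctrl.current_force())
ctrl.move_l(c+.05*n,.1); print("w",ctrl.current_width(),ctrl.current_force(),ctrl.current_t())
snap("lift","top"); snap("lifts","scene")
E
```

```text
[np.float64(25.9), np.float64(35.0), np.float64(24.7), np.float64(36.4)]
[np.float64(27.2), np.float64(38.0), np.float64(25.8), np.float64(35.5)]
len 99.28400734623419 yaw -0.5881585777766415 ctr [ 592.21548002 -183.78361198   30.        ]
at [-4.42466984e-05 -2.34451801e-04  4.77241193e-04] [ 0.44181789  0.44490912 -0.31971242]
w 0.05768532256729946 44.96778728440404 [-2.71594799 -1.27543085  1.88987327]
w 0.05767491821734417 [-1.07999276 -0.43276756 -2.69161597] 9.3083
```

```bash
python3 - <<'E'
from h import *
y=-.0265
p=ctrl.current_eef_pos(); ctrl.move_l([p[0],p[1],.27],.25)
ctrl.move_ptp([.46,-.05,.33],quat(0,0,1))
ctrl.move_ptp([.4961,.3147,.2],quat(y,0,1)); ctrl.move_l([.4961,.3147,.125],.15); ctrl.wait(.2)
print(ctrl.current_t(),ctrl.current_width(),ctrl.current_eef_pos(),ctrl.current_force(),ctrl.current_ft_torque())
snap("over")
E
```

```text
13.8333 0.05725945066991975 [0.4965026  0.31478152 0.12602872] [ 0.42130423 -0.38709163 -2.03385199] [0.01130721 0.19106713 0.02234459]
```

View pics/over.png

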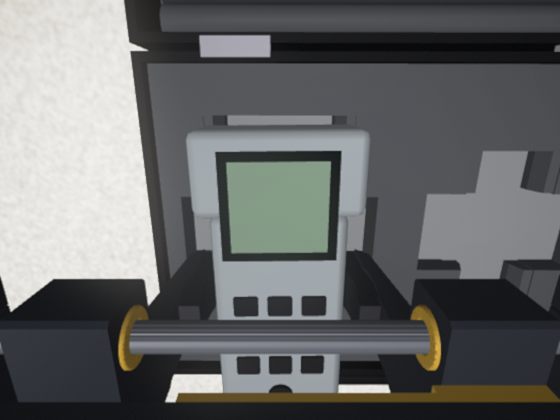

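```bash
python3 - <<'E'
from h import *
d=load("over"); p=np.array([.4965,.3148])
g=cv2.cvtColor(d["pixels"],cv2.COLOR_RGB2GRAY)
for u in(230,279,330): print(u,g[118:140,u].tolist())
for v in(180,): print(g[v,180:200].tolist(),g[v,358:378].tolist())
for z in(.119,.126): print(z,((ray(d,[(279,128),(279,133),(190,180),(368,180),(216,260),(344,260),(222,350),(338,350)],z)[:,:2]-p)*1000).round(1).tolist())
E
```

```text
230 [138, 138, 139, 138, 138, 140, 133, 110, 83, 81, 84, 89, 101, 113, 127, 135, 140, 144, 148, 153, 157, 161]
279 [141, 141, 141, 141, 141, 141, 126, 90, 81, 81, 83, 92, 106, 120, 130, 138, 142, 147, 151, 156, 160, 165]
330 [142, 143, 142, 144, 143, 137, 111, 80, 78, 79, 84, 97, 111, 125, 135, 141, 145, 149, 155, 158, 164, 168]
[95, 94, 94, 94, 94, 94, 94, 92, 95, 115, 148, 157, 159, 161, 163, 165, 167, 168, 168, 168] [169, 169, 168, 161, 153, 145, 137, 129, 116, 96, 84, 85, 86, 86, 86, 85, 86, 86, 86, 85]
0.119 [[68.4, -2.2], [66.4, -2.1], [48.1, 35.6], [46.2, -38.8], [11.0, 27.8], [9.5, -30.0], [-38.3, 29.0], [-39.8, -28.6]]
0.126 [[68.8, -2.2], [67.0, -2.1], [49.7, 33.6], [47.8, -36.9], [14.5, 26.3], [13.0, -28.6], [-32.3, 27.3], [-33.7, -27.2]]
```

```bash
python3 - <<'E'
from h import *
x,y0=.4962,.3147
ctrl.move_l([x,y0,.097],.1); print(ctrl.current_force())
for z in(.091,.086,.0785):
    g=ctrl.move_l([x,y0,z],.03,guard=40); print(z,g,ctrl.current_eef_pos().round(4),ctrl.current_force().round(1),ctrl.current_ft_torque().round(2),ctrl.current_width())
    if g: break
print(ctrl.current_t())
E
```

```text
[-0.20207091 -0.68289852 -2.58437688]
0.091 False [0.4962 0.3147 0.091 ] [-0.4  0.1 -3. ] [-0.04  0.2  -0.01] 0.05790475711673498
0.086 False [0.4961 0.3147 0.0858] [ 0.2  0.5 -2.7] [-0.01  0.16  0.02] 0.05757321814318951
0.0785 False [0.4967 0.3148 0.0788] [2.2 0.7 1.5] [ 0.   -0.03 -0.16] 0.05779467183574983
15.3833
```

```bash
python3 - <<'E'
from h import *
x,y0,q=.4962,.3147,quat(-.0265,0,1)
ctrl.open_gripper(); print(ctrl.current_force().round(1)); ctrl.move_l([x,y0,.125],.15)
ctrl.clamp(10); f0=ctrl.current_force()
ctrl.move_l([x,y0,.103],.1)
for z in(.097,.092,.088,.0845):
    g=ctrl.move_l([x,y0,z],.03,guard=32); print(z,g,ctrl.current_eef_pos().round(4),(ctrl.current_force()-f0).round(1))
    if g: break
ctrl.move_l([x,y0,.16],.2); ctrl.wait(.1); snap("pressed"); print(ctrl.current_t())
E
```

```text
[-0.2 -0.6 -0.3]
0.097 False [0.4968 0.315  0.0977] [1.  2.3 4.2]
0.092 False [0.496  0.3145 0.0917] [ 0.4 -0.8  1.5]
0.088 False [0.4959 0.3146 0.0876] [-0.8 -0.9  0.7]
0.0845 True [0.4962 0.3148 0.0855] [-0.5  0.6  4.9]
19.9583
```

View pics/pressed.png

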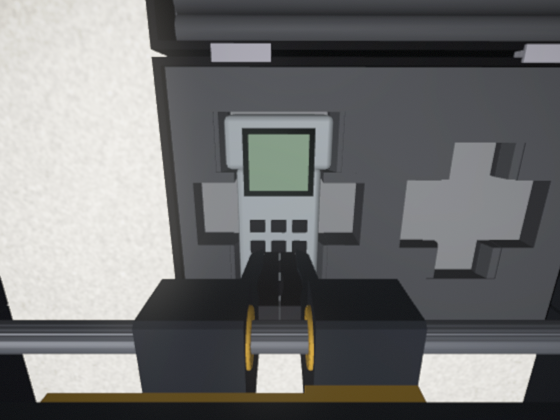

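```bash
python3 - <<'E'
from h import *
c=np.array([.4962,.3147]); a=np.array([np.cos(.0265),-np.sin(.0265)])
for s in(.055,-.055,0):
    p=c+s*a; ctrl.move_l([*p,.096],.2); f0=ctrl.current_force()
    g=ctrl.move_l([*p,.0835],.04,guard=32); print(s,g,ctrl.current_eef_pos().round(4),(ctrl.current_force()-f0).round(1))
    ctrl.move_l([*p,.096],.2)
print(ctrl.current_t())
E
```

```text
0.055 True [0.551  0.3136 0.0855] [-2.5 -1.6  5.8]
-0.055 True [0.4423 0.3161 0.0854] [-2.6 -0.3  8.6]
0 True [0.4955 0.3149 0.0854] [-0.5 -1.6  8. ]
23.4333
```

```bash
python3 - <<'E'
from h import *
yb=-.588; c=np.array([.5922,-.1838]); a=np.array([np.cos(yb),np.sin(yb)]); p=c-.003*a
ctrl.move_l([.4955,.3149,.2],.3); ctrl.open_gripper()
ctrl.move_ptp([.48,.06,.27],quat(-.3,0,1))
ctrl.move_ptp([*p,.15],quat(yb,0,1)); ctrl.move_l([*p,.0362],.15)
print(ctrl.current_eef_pos(),ctrl.current_force().round(1)); ctrl.clamp(55); print(ctrl.current_width(),ctrl.current_grip_force())
ctrl.move_l([*p,.16],.2); print(ctrl.current_width(),ctrl.current_force().round(1))
ctrl.move_l([p[0]-.05,p[1]+.03,.24],.25)
ctrl.move_ptp([.46,.0,.3],quat(-.2,0,1))
a=np.array([np.cos(.0265),-np.sin(.0265)]); t=np.array([.492,.173])-.003*a
ctrl.move_ptp([*t,.2],quat(-.0265,0,1)); ctrl.move_l([*t,.125],.2); ctrl.wait(.15); snap("overb")
print(ctrl.current_t(),ctrl.current_eef_pos(),ctrl.current_force().round(1),ctrl.current_ft_torque().round(2))
E
```

```text
[ 0.59025624 -0.18215386  0.0372844 ] [-0.1 -0.9 -0.2]
0.037187200433402796 54.98949855566025
0.037494737242818536 [ 0.4 -0.1 -2.8]
32.7667 [0.48970799 0.17296197 0.12641536] [-1.1  0.  -2.6] [0.05 0.23 0.01]
```

View pics/overb.png

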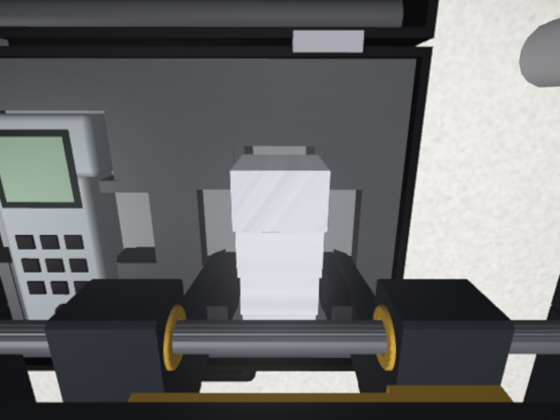

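```bash
python3 - <<'E'
from h import *
d=load("overb"); p=np.array([.48971,.17296]); g=cv2.cvtColor(d["pixels"],cv2.COLOR_RGB2GRAY)
print(g[150:176,280].tolist(),g[226:236,280].tolist()); print(g[220,225:240].tolist(),g[220,320:336].tolist(),g[300,235:246].tolist(),g[300,314:326].tolist())
for n,uv,z in[("top edge",(280,171),.131),("bot edge",(280,155.5),.089),("step",(280,231),.131),("L",(232.5,220),.131),("R",(327.5,220),.131),("L34",(240.5,300),.1147),("R34",(319,300),.1147)]:
    print(n,((ray(d,uv,z)[0,:2]-p)*1000).round(1))
print("cut far edge floor/top",ray(d,[(280,147)],.058))
E
```

```text
[141, 141, 141, 140, 133, 120, 120, 119, 119, 119, 120, 120, 121, 120, 121, 121, 121, 122, 122, 123, 166, 216, 222, 221, 221, 220] [220, 220, 220, 220, 221, 218, 217, 224, 224, 225]
[141, 142, 142, 142, 142, 142, 166, 204, 220, 219, 219, 219, 219, 219, 218] [220, 220, 219, 219, 219, 218, 214, 187, 144, 142, 143, 143, 142, 142, 142, 142] [51, 51, 50, 54, 97, 168, 216, 217, 214, 215, 215] [216, 216, 216, 210, 170, 89, 56, 50, 53, 53, 53, 51]
top edge [53.4 -2.3]
bot edge [53.1 -2.4]
step [28.9 -1.6]
L [34.1 17.1]
R [ 33.1 -20.6]
L34 [-13.   18.7]
R34 [-14.  -19.6]
cut far edge floor/top [[0.54336626 0.17049801 0.058     ]]
```

```bash
python3 - <<'E'
from h import *
t=[.4880,.1731]
ctrl.move_l([*t,.1],.1); print(ctrl.current_force().round(1))
for z in(.094,.089,.084,.0795):
    g=ctrl.move_l([*t,z],.03,guard=40); print(z,g,ctrl.current_eef_pos().round(4),ctrl.current_force().round(1),ctrl.current_ft_torque().round(2),ctrl.current_width())
    if g: break
print(ctrl.current_t())
E
```

```text
[ 0.2 -0.1 -3.9]
0.094 False [0.488  0.1731 0.0941] [-0.2 -0.5 -3.1] [ 0.01  0.19 -0.04] 0.03757482891516365
0.089 False [0.488  0.1731 0.0889] [-0.1  0.5 -3.5] [ 0.03  0.13 -0.01] 0.03759924240335742
0.084 False [0.4886 0.1731 0.0844] [1.5 0.3 1.9] [-0.02 -0.06  0.01] 0.03669959847245035
0.0795 False [0.4885 0.1731 0.0796] [ 3.4  0.9 -1.1] [-0.02 -0.41  0.1 ] 0.03717430332889727
34.45
```

```bash
python3 - <<'E'
from h import *
c=np.array([.492,.173]); a=np.array([np.cos(.0265),-np.sin(.0265)])
ctrl.open_gripper(); ctrl.move_l([.488,.1731,.13],.2); ctrl.clamp(10)
for s,h in((.0125,.095),(-.0125,.087),(.0375,.103),(-.0375,.079),(.0125,.095)):
    p=c+s*a; ctrl.move_l([*p,max(h,.095)+.012],.2); ctrl.move_l([*p,h+.007],.12)
    g=ctrl.move_l([*p,h-.0025],.04,guard=32); print(s,g,((ctrl.current_eef_pos()[2]-h)*1000).round(2),ctrl.current_force().round(1))
    ctrl.move_l([*p,.115],.25)
ctrl.move_l([.47,.2,.24],.3); ctrl.wait(.1); snap("fin"); d=snap("fins","scene"); print(ctrl.current_t())
cv2.imwrite("pics/finc.png",np.vstack([load("fin")["pixels"][:300],cv2.resize(d["pixels"][150:260,315:505],None,fx=2.7,fy=2.7)[:,:560] if 0 else cv2.resize(d["pixels"][150:260,300:510],(560,293))])[:,:,::-1])
E
```

```text
0.0125 True 0.4 [-3.8 -0.7 11.1]
-0.0125 True 0.41 [-2.2 -0.9 10. ]
0.0375 True 0.45 [-2.5 -0.8  9.3]
-0.0375 True 0.4 [-2.1 -0.5 11. ]
0.0125 True 0.44 [-3.1 -1.2  9.7]
43.6833
```

View pics/finc.png

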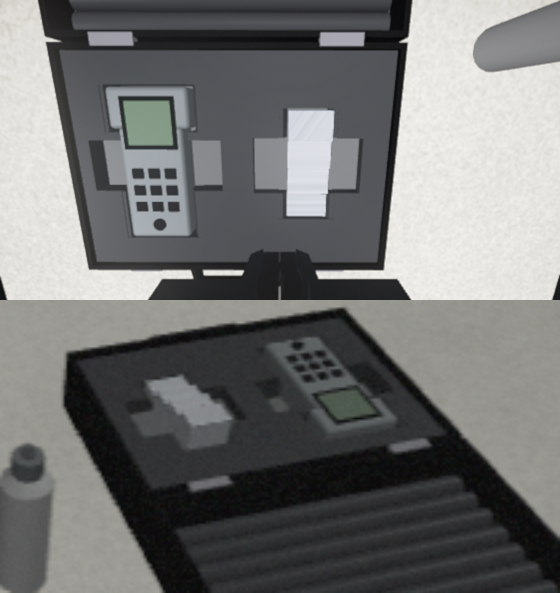

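Both parts are level and at home height in their cutouts, the bottle is still standing, and the robot is clear.

```bash
python3 -c "
from cell import ctrl, vision, solver
print(ctrl.hand_in())"
```

```text
the job is handed in; nothing more can be done
None
```

The gauge and then the block were each pressed into their own cutouts, and fingertip contact checks along both put them level and within about 0.5 mm of full depth; the job was handed in at about 44 s of the 66 s, with the gel bottle seen standing afterwards and the vial, battery and strip not touched by any planned move but not re-imaged.

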